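Clear the mug and flip the soap dish lid open

ROBOT

A 6-joint arm with a two-finger parallel gripper is mounted at the origin on the work surface. World frame = base frame: x ahead of the robot, y to its left, z up, the work surface at z = 0. Lengths are in m, angles in rad, forces in N, time in s.
With the tool pointing down it reaches from about 0.3 to 0.775 m from the base axis. Payload 14.6 kg.
Tool frame: the origin (TCP) lies at the very end of the fingers, on their centre line; the grasp point (between the pads) lies 19 mm behind it; z points along the fingers, y is the line along which they close (so a half turn about z gives the same grasp; the last joint's range is limited). The gripper opens to 94 mm and grips with 3 to 60 N. Pads are 16 mm wide; open, the fingers measure 119 mm over their backs; the gripper's body (75 mm by 177 mm) begins 78 mm behind the grasp point.
Start: joints at [1.187, 0.3, 1.521, -0, 1.321, -0.067], TCP at [0.171, 0.523, 0.205] pointing down, gripper open.
Joint ranges: [-3.03, 3.03], [-0.79, 2.21], [0.23, 2.52], [-1.04, 4.18], [0, 3.07], [-2.55, 2.55]. Speed limits (rad/s): [2.22, 2.22, 2.57, 3.14, 3.14, 3.14].

INTERFACE

Orientations are given as [roll, pitch, yaw] about the fixed x, y, z axes, in that order (R = Rz(yaw) Ry(pitch) Rx(roll)).
In Python, from station import telemetry, cams, hand_in, nets gives the robot as it stands.
- The arm moves only by the tool move_arm, never from a script. Its argument "increments" is a list of rows, each a list of 4 numbers: the shift along the tool's x, y, z in m, then the turn about the tool's z in rad. In form: [[tx, ty, tz, roll], ...]. A call has 1 to 20 rows; each row shifts and turns the commanded pose from where the row before left it, along the tool's axes as they then stand; what a row does not reach is not made up. A row lasts 1/8 s, in which the tool goes at most 62.5 mm and 10.7 degrees, less where a joint would pass 70% of its speed; a pose out of reach is approached as far as the arm can. A call is refused whole if a number of a shift passes 0.0625 or a number of a turn 0.188, either way. A call with a gripper value outside its range is refused whole. "grip" is the opening, from 0 (shut) to 1 (fully open), set as the call begins (left out, the last holds). The fingers move at their own pace and stop on an object; "force" is the grip in N (left out, the last holds). Time passes only in rows, so rows that do not move let the fingers close. It gives the time, the measured TCP pose, the force, the opening and the grip force at its end, in the units of the state.
- telemetry.get_obs(): the state, without advancing time (a new reading comes with each control period).
- cams.camera(name): name is "scene" or "top"; returns the picture (400x640x3 uint8, blue, green, red); there is no depth.
- cams.camera_model(name): a dict with "intrinsics" (3x3 intrinsics, pixels), "xyz" and "attitude" of the camera in the world. Camera axes: x right, y up, looking along -z (the intrinsics and any distortion apply to the point x, -y, -z); pixel columns grow to the right and rows downward; lengths in m; the calibration is good to about 2 mm. A picture is of the moment at which its call begins. camera_model takes no time and is no camera call.
- hand_in(): hands the job in; it is judged then, once.
Trained networks look in the newest picture that a camera, given by its name, has taken for a name from the list of things; names that differ only in an ending like _2 or _b are one class to them, and where a whole thing is asked for, a point or a joint stands for the part that bears it (a point fixed in the world has none). Each returns a list of dicts, best first, with "conf" (0 to 1); they miss things now and then, are a little off and sometimes report something else, mostly with a low value. They report only what shows in the picture. A call takes as long as a camera call.
- nets.search_frame(camera, query): "extent" ([left, top, right, bottom] in pixels, round what is visible of it).
- nets.mark_of(camera, query): "centre" ([column, row] in pixels: a listed point, or the origin of a listed thing).
The state is a dict: "time_s": time; "qpos": joint angles; "joint_vel": joint speeds; "tau": joint torques, N m; "ee_pos": TCP position; "eef_rot": TCP orientation; "force": force on the tool from outside, world axes, zero at the start; "moment": the same for the moment, N m; "grip_width": finger opening in m; "grip_force": force on a finger pad.
Only numpy, scipy, OpenCV 4.12 (cv2) and the standard library are available. Lean on these libraries where they do the work, as an engineer would, in place of code of your own. Each camera call takes 0.05 s, during which the arm holds its last target. There are 200 camera calls.

TASK

The teal mug crowds the front of the steel soap dish. First, with the lid still shut, push the mug along the shelf with your fingers, straight away from the dish, until there are about 20 cm of free shelf between the lid's blue lip and the mug; then put a fingertip under the lip and flip the lid up and over backwards until it rests open by itself, and back away. Lift or carry nothing, keep the mug upright on the shelf and the dish in its place, and leave everything else as it stands.

Things in the scene. Friction and masses are not known exactly. Their poses are not given: they have to be found in the camera images.
- dish: Steel soap dish, an open box 90 (its x) by 124 (its y) by 50 mm high, 0.8 kg, loose on the aluminium shelf (shelf top 60 mm above the work surface, 320 mm deep in x from x = 0.41 to 0.73 m, 1200 mm wide along y). Origin: centre of its underside, z up. Its -x side is the front with the lid's lip and faces roughly the robot's left, along the shelf (the dish's x axis points to the robot's right, give or take 0.35 rad); the hinge is along its +x edge.
- lid (a joint): Lid angle in rad: 0 shut, grows as the front rises, 1.95 fully open (a stop; the lid then leans back 22 degrees beyond upright). The lid weighs 100 g, hinges nearly freely, falls shut when let go below about 1.5 and falls open when let go above about 1.65.
- lid_lip (a point): Middle of the front edge of the lid's blue lip (moves with the lid). The lid is a 4 mm plate, 124 mm wide; the lip, 70 mm wide, 4 mm thick with a 6 mm round edge, stands out 25 mm in front of the dish's front wall, its underside 50 mm above the shelf with the lid shut, with free space below. The lip's edge is 115 mm from the hinge axis.
- lid_hinge (a point): Middle of the lid's hinge axis, fixed on the dish at its +x edge, 52 mm above the shelf. The axis runs along the dish's y.
- mug: Teal mug, 76 mm across, 85 mm high, 0.15 to 0.3 kg, standing in front of the dish, 40 to 65 mm beyond the lid's lip. The shelf beyond it is free for at least 200 mm. Origin: centre of its underside, z up. Its handle sticks out about 35 mm on its own +y side; the handle points away from the dish, or to either side, never towards the dish.
- jar: Small glass jar with steel cap, 56 mm across, 70 mm high, behind the dish's hinge side, about 25 mm clear of the open lid. Origin: centre of its underside. Not to be disturbed.
- tumbler: Steel tumbler, 60 mm across, 75 mm high, beside the jar behind the dish's hinge side, about 25 mm clear of the open lid. Origin: centre of its underside. Not to be disturbed.
- shampoo: Green plastic bottle, 56 mm across, 170 mm high, at the right of the shelf. Origin: centre of its underside. Not to be disturbed.
- ladle: Red plastic ladle, 270 mm long, lying near the left end of the shelf. Origin: on the underside of its handle, 100 mm from the handle's end; its x points to the bowl. Not to be disturbed.
- brushcup: Yellow plastic cup, 64 mm across, 90 mm high, with toothbrushes up to 165 mm, at the left of the shelf. Origin: centre of its underside. Not to be disturbed.
- brushclip: Steel spring clip bolted to the shelf near its right end, holding a blue hairbrush level along its x, 220 mm long, 95 mm high. Origin: centre of its base. Cannot move.

How it is judged:
On the way, in this order (a step that is already met when the one before it is completed fails the run):
1. the mug stands well away from the dish, upright, with the lid still shut (horizontal distance between mug and dish above 0.275 m and value of joint lid below 0.15 rad and angle between mug's own z axis and vertical below 0.1 rad), for 0.2 s.
2. the lid is over its balance point (value of joint lid above 1.65 rad), for 0.2 s.
At the end, for the whole second after the job is handed in: The lid rests open by itself (lid angle above 1.8 rad, still); the mug stands upright and still on the shelf with its centre more than 275 mm from the dish's centre (level distance; about 17 cm from the shut lip); the dish is level and within 40 mm of where it began (horizontal distance between mug and dish above 0.275 m and angle between each of mug, dish's own z axis and vertical below 0.1 rad and height (world z) of mug between 0.05 and 0.07 m and linear speed of mug below 0.03 m/s and value of joint lid above 1.8 rad and velocity of joint lid between -0.2 and 0.2 rad/s and distance of dish from where it was at the start of the episode below 0.04 m); the robot touches nothing.
It fails at once if the mug is lifted (over 15 mm), tipped over or off the shelf (height (world z) of mug above 0.075 m or height (world z) of mug below 0.04 m or angle between mug's own z axis and vertical above 0.4 rad).
It fails at once if the dish is lifted, tipped or pushed away (over 40 mm) (height (world z) of dish above 0.075 m or angle between dish's own z axis and vertical above 0.25 rad or distance of dish from where it was at the start of the episode above 0.04 m).
It fails at once if the jar, tumbler, bottle, ladle or cup is knocked over or moved more than 30 mm (distance of any of jar, tumbler, shampoo, ladle, brushcup from where it was at the start of the episode above 0.03 m or angle between any of jar, tumbler, shampoo, ladle, brushcup's own z axis and vertical above 0.4 rad).
It also fails if it takes over 58 s, if anything falls off the work surface, if the arm or the gripper's body presses on something with over 40 N, if the wrist force passes 120 N, or if a joint passes its speed limit or range.

## Working session

There is one attempt and no reset: what is moved stays moved. The work goes in short steps, Python scripts to look and compute and a tool call to move; the robot and the scene stay as the last step left them, time stands still between calls to the robot, and variables do not carry over. Pictures are saved under pics/ and viewed, at most 10 in all, crops included, and the job is handed in when it is done.

Besides the shell and the picture viewer there is one more tool, called after "Emit:" by a JSON object that holds its "method" and its "body", one argument or row to a line. move_arm: Moves the arm, as the interface text tells. Its arguments: {"type":"object","properties":{"increments":{"type":"array"},"grip":{"type":"number"},"force":{"type":"number"}},"required":["increments"]}

```bash
mkdir -p pics; cat > h.py <<'E'
import numpy as np, cv2
from scipy.spatial.transform import Rotation as R
from station import telemetry, cams, hand_in, nets
def ray(cam,px):
    m=cams.camera_model(cam); K=np.array(m["intrinsics"])
    a=np.array(m["attitude"]); Rm=a if a.shape==(3,3) else R.from_euler('xyz',a).as_matrix()
    d=np.linalg.inv(K)@[px[0],px[1],1]; d=Rm@[d[0],-d[1],-d[2]]
    return np.array(m["xyz"]),d
def at(cam,px,z):
    o,d=ray(cam,px); return o+d*(z-o[2])/d[2]
def proj(cam,p):
    m=cams.camera_model(cam); K=np.array(m["intrinsics"])
    a=np.array(m["attitude"]); Rm=a if a.shape==(3,3) else R.from_euler('xyz',a).as_matrix()
    c=Rm.T@(np.array(p)-m["xyz"]); q=K@[c[0],-c[1],-c[2]]; return q[:2]/q[2]
def tri(p1,p2):
    (o1,d1),(o2,d2)=ray("scene",p1),ray("top",p2)
    s=np.linalg.lstsq(np.c_[d1,-d2],o2-o1,rcond=None)[0]
    a,b=o1+s[0]*d1,o2+s[1]*d2; return (a+b)/2,np.linalg.norm(a-b)
E
python3 - <<'E'
from h import *
np.set_printoptions(precision=4,suppress=True)
for c in("scene","top"):
    cv2.imwrite(f"pics/{c}0.png",cams.camera(c)); m=cams.camera_model(c); print(c,m)
Z=dict(dish=.06,lid_lip=.112,lid_hinge=.112,mug=.06,jar=.06,tumbler=.06,shampoo=.06,brushcup=.06,ladle=.06,brushclip=.06)
for n,z in Z.items():
    r={}
    for c in("scene","top"):
        k=nets.mark_of(c,n)
        if k: r[c]=k[0]["centre"]; print(n,c,np.round(r[c]),round(k[0]["conf"],2),at(c,r[c],z))
    if len(r)==2: print("   tri",*tri(r["scene"],r["top"]))
o=telemetry.get_obs(); print(o["ee_pos"],o["eef_rot"],o["time_s"],o["force"])
E
```

```text
scene {'intrinsics': array([[369.9426,   0.    , 318.2623],
       [  0.    , 369.9426, 202.0765],
       [  0.    ,   0.    ,   1.    ]]), 'xyz': array([ 1.2029, -0.112 ,  1.1004]), 'attitude': array([ 0.5852, -0.0048,  1.4238])}
top {'intrinsics': array([[405.0722,   0.    , 315.7677],
       [  0.    , 405.0722, 192.1374],
       [  0.    ,   0.    ,   1.    ]]), 'xyz': array([ 0.3908, -0.0095,  1.4874]), 'attitude': array([ 0.128 ,  0.0253, -1.5967])}
dish scene [284. 212.] 0.94 [ 0.5455 -0.1249  0.06  ]
dish top [354. 199.] 0.96 [ 0.5459 -0.112   0.06  ]
   tri [ 0.5456 -0.1185  0.059 ] 0.012897882334304455
lid_lip scene [306. 208.] 0.66 [ 0.5734 -0.0542  0.112 ]
lid_lip top [337. 189.] 0.8 [ 0.5764 -0.0519  0.112 ]
   tri [ 0.5757 -0.0531  0.1154] 0.002661426694494391
lid_hinge scene [271. 208.] 0.83 [ 0.5545 -0.1633  0.112 ]
lid_hinge top [369. 198.] 0.94 [ 0.5432 -0.1614  0.112 ]
   tri [ 0.5448 -0.1636  0.0971] 0.0010348242765153839
mug scene [338. 221.] 0.67 [0.6054 0.0473 0.06  ]
mug top [315. 185.] 0.71 [0.6004 0.0243 0.06  ]
   tri [0.6028 0.0359 0.0585] 0.02350324115276
[... 248 characters left out ...]
[ 0.4757 -0.2736  0.06  ]
   tri [ 0.4765 -0.2623  0.0567] 0.02332153999211168
shampoo scene [185. 249.] 0.63 [ 0.6339 -0.4417  0.06  ]
shampoo top [450. 170.] 0.67 [ 0.6396 -0.4558  0.06  ]
   tri [ 0.6377 -0.4459  0.069 ] 0.013441370569489809
brushcup scene [453. 204.] 0.65 [0.5959 0.4416 0.06  ]
ladle scene [481. 190.] 0.74 [0.5538 0.557  0.06  ]
ladle top [168. 201.] 0.6 [0.5592 0.5505 0.06  ]
   tri [0.5589 0.5493 0.0684] 0.004054105508159215
brushclip scene [152. 228.] 0.88 [ 0.5424 -0.5504  0.06  ]
brushclip top [477. 199.] 0.89 [ 0.5353 -0.5442  0.06  ]
   tri [ 0.5366 -0.5512  0.05  ] 0.006125348846039705
[0.1713 0.5226 0.2055] [ 3.1416 -0.      2.8248] 1.1 [ 0.1943 -0.4246 -0.4456]
```

```bash
python3 - <<'E'
import cv2
for c,(x,y,w,h) in dict(scene=(200,150,170,110),top=(280,140,160,110)).items():
    i=cv2.imread(f"pics/{c}0.png")[y:y+h,x:x+w]; cv2.imwrite(f"pics/{c}0c.png",cv2.resize(i,None,fx=4.5,fy=4.5,interpolation=cv2.INTER_CUBIC))
E
```

```text
(no output)
```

View pics/scene0c.png

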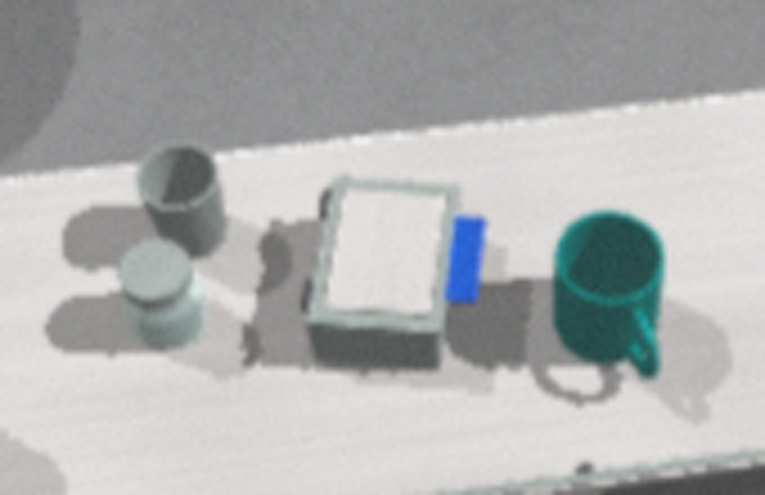

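View pics/top0c.png

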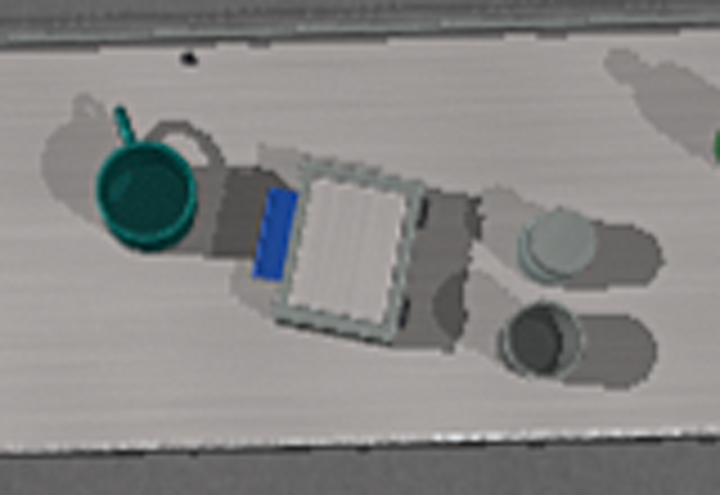

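View pics/scene0.png

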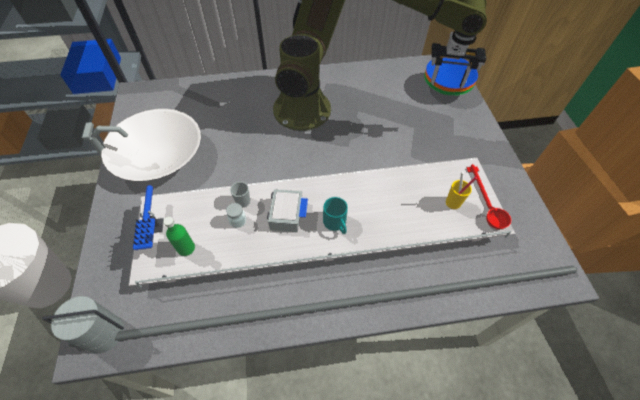

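The overview shows the lid shut, the lip facing +y, the mug beyond it with its handle towards +x, and free shelf as far as the brush cup at (455,195). In the top crop the lid corners are at about (307,157), (427,187), (395,340) and (278,320). The lip's front edge runs from (270,187) to (253,275), and the mug rim is centred near (147,190). Next I'll convert these to metres.

```bash
python3 - <<'E'
from h import *
np.set_printoptions(precision=4,suppress=True)
T=lambda u,v:(u/4.5+280,v/4.5+140)
S=lambda u,v:(u/4.5+200,v/4.5+150)
for nm,c,f,pts in(("top","top",T,[(303,155),(427,187),(395,342),(276,322)]),("scene","scene",S,[(332,178),(459,187),(443,325),(307,322)])):
    P=np.array([at(c,f(*p),.114)[:2] for p in pts]); r=cv2.minAreaRect(P.astype(np.float32)); print(nm,P.tolist(),"ctr",P.mean(0),r)
L=np.array([at("top",T(*p),.112)[:2] for p in[(272,187),(253,276)]]); print("lip top",L,L.mean(0),np.linalg.norm(L[1]-L[0]))
L=np.array([at("scene",S(*p),.112)[:2] for p in[(486,217),(476,302)]]); print("lip scene",L,L.mean(0),np.linalg.norm(L[1]-L[0]))
print("mug",at("top",T(147,189),.145),at("scene",S(609,260),.145))
E
```

```text
top [[0.6264669807289218, -0.08922769179640087], [0.5989857967930845, -0.18233914788848105], [0.4819277636496645, -0.15313274498932908], [0.4994823674086383, -0.06433510253184087]] ctr [ 0.5517 -0.1223] ((0.553620457649231, -0.12409862875938416), (0.09667326509952545, 0.1294012814760208), 78.8172607421875)
scene [[0.4875697608834423, -0.14829306853978402], [0.5087073369266281, -0.05796235041961909], [0.6220187009311138, -0.08298682467865702], [0.6062464832145871, -0.175056292276661]] ctr [ 0.5561 -0.1161] ((0.5571688413619995, -0.11617544293403625), (0.09328369796276093, 0.12165703624486923), 77.2916030883789)
lip top [[ 0.6028 -0.0649]
 [ 0.535  -0.0482]] [ 0.5689 -0.0565] 0.06978528161011274
lip scene [[ 0.5362 -0.0419]
 [ 0.6058 -0.0581]] [ 0.571 -0.05 ] 0.071461773049948
mug [0.599  0.0295 0.145 ] [0.6056 0.0341 0.145 ]
```

Emit:
{"method": "move_arm", "body": {
  "increments": [
    [0, 0, 0, 0.187],
    [0, 0, 0, 0.187],
    [0, 0, 0, 0.187],
    [0, 0, 0, 0.187],
    [0, 0, 0, 0.187],
    [0, 0, 0, 0.187],
    [0, 0, 0, 0.187],
    [0, 0, 0, 0.187]
  ],
  "grip": 0.53
}}

```text
time_s: 2.1
ee_pos: [0.1713, 0.5226, 0.2054]
eef_rot: [-3.142, 0.0, 1.323]
force: [-0.8, -0.3, -0.1]
grip_width: 0.0503
grip_force: 0.0
```

Emit:
{"method": "move_arm", "body": {
  "increments": [
    [-0.027, 0.0335, 0, 0],
    [-0.027, 0.0335, 0, 0],
    [-0.027, 0.0335, 0, 0],
    [-0.027, 0.0335, 0, 0],
    [-0.027, 0.0335, 0, 0],
    [-0.027, 0.0335, 0, 0],
    [-0.027, 0.0335, 0, 0],
    [-0.027, 0.0335, 0, 0],
    [-0.027, 0.0335, 0, 0],
    [-0.027, 0.0335, 0, 0],
    [-0.027, 0.0335, 0, 0],
    [-0.027, 0.0335, 0, 0],
    [-0.027, 0.0335, 0, 0],
    [-0.027, 0.0335, 0, 0],
    [-0.027, 0.0335, 0, 0],
    [-0.027, 0.0335, 0, 0],
    [0, 0, 0, 0]
  ]
}}

```text
time_s: 4.22
ee_pos: [0.589, -0.0273, 0.2047]
eef_rot: [-3.141, 0.0, 1.326]
force: [-0.5, -0.2, 0.3]
grip_width: 0.0498
grip_force: 0.0
```

Emit:
{"method": "move_arm", "body": {
  "increments": [
    [-0.003, -0.001, 0.02, 0],
    [0, 0, 0.02, 0],
    [0, 0, 0.02, 0],
    [0, 0, 0.02, 0],
    [0, 0, 0.02, 0],
    [0, 0, 0.015, 0],
    [0, 0, 0.014, 0],
    [0, 0, 0, 0]
  ]
}}

```text
time_s: 5.22
ee_pos: [0.586, -0.0277, 0.0756]
eef_rot: [-3.14, 0.0, 1.329]
force: [0.5, -0.3, 1.1]
grip_width: 0.0497
grip_force: 0.0
```

```bash
python3 - <<'E'
from h import *
a=cams.camera("scene")[150:260,200:370]; b=cams.camera("top")[140:250,260:430]
f=lambda i:cv2.resize(i,None,fx=4,fy=2.7*4/2.7/1.5,interpolation=cv2.INTER_CUBIC)
cv2.imwrite("pics/1.png",np.vstack([f(a),f(b)])); print(telemetry.get_obs()["ee_pos"],telemetry.get_obs()["force"])
E
```

```text
[ 0.58675416 -0.02786673  0.07691756] [0.51797347 0.56920441 0.53396624]
```

View pics/1.png

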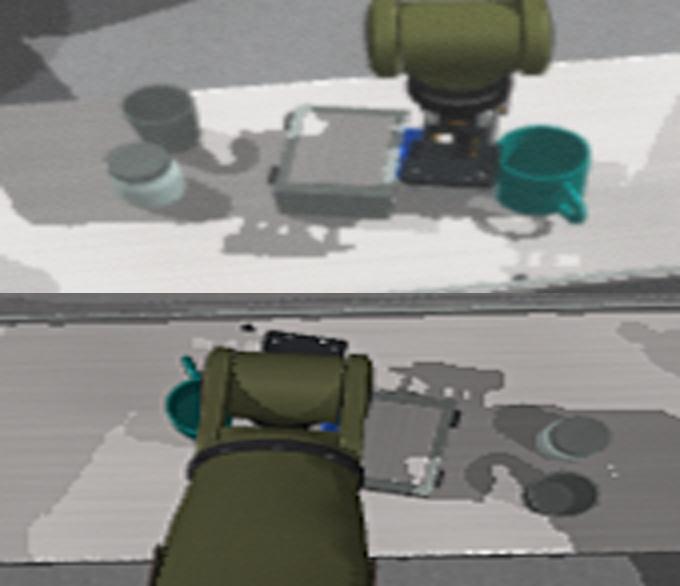

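The fingers stand in the gap between the lip and the mug, near (450,150) in the upper crop. The mug and dish are undisturbed and the force is about zero. Now I push along tool +x.

Emit:
{"method": "move_arm", "body": {
  "increments": [
    [0.006, 0, 0, 0],
    [0.008, 0, 0, 0],
    [0.008, 0, 0, 0],
    [0.008, 0, 0, 0],
    [0.01, 0, 0, 0],
    [0.01, 0, 0, 0],
    [0.01, 0, 0, 0],
    [0.01, 0, 0, 0],
    [0.01, 0, 0, 0],
    [0.01, 0, 0, 0],
    [0.01, 0, 0, 0],
    [0.01, 0, 0, 0],
    [0.01, 0, 0, 0],
    [0.01, 0, 0, 0],
    [0.01, 0, 0, 0],
    [0.01, 0, 0, 0],
    [0.01, 0, 0, 0],
    [0.008, 0, 0, 0],
    [0.006, 0, 0, 0],
    [0.004, 0, 0, 0]
  ]
}}

```text
time_s: 7.82
ee_pos: [0.6292, 0.1452, 0.0764]
eef_rot: [-3.142, 0.0, 1.329]
force: [-0.5, -3.6, 3.4]
grip_width: 0.0497
grip_force: 1.9
```

Emit:
{"method": "move_arm", "body": {
  "increments": [
    [0, 0, 0, 0],
    [0, 0, 0, 0],
    [-0.01, 0, 0, 0],
    [-0.02, 0, 0, 0],
    [-0.02, 0, 0, 0],
    [-0.02, 0, -0.02, 0],
    [0, 0, -0.03, 0],
    [0, 0, -0.04, 0],
    [0, 0, -0.04, 0],
    [-0.03, -0.05, -0.04, 0],
    [-0.03, -0.05, -0.04, 0],
    [0, -0.05, 0, 0],
    [0, -0.05, 0, 0],
    [0, -0.05, 0, 0],
    [0, 0, 0, 0]
  ],
  "grip": 0.53
}}

```text
time_s: 9.7
ee_pos: [0.3663, 0.0823, 0.2777]
eef_rot: [3.139, -0.001, 1.329]
force: [0.6, -0.8, 0.2]
grip_width: 0.0499
grip_force: 0.0
```

```bash
python3 - <<'E'
from h import *
np.set_printoptions(precision=4,suppress=True)
a=cams.camera("scene")[150:260,220:420]; b=cams.camera("top")[120:230,200:400]
f=lambda i:cv2.resize(i,None,fx=4,fy=2.7,interpolation=cv2.INTER_CUBIC)
f=lambda i:cv2.resize(i,None,fx=2.7,fy=2.7,interpolation=cv2.INTER_CUBIC)
cv2.imwrite("pics/2.png",np.vstack([f(a),f(b)]))
for n,z in dict(mug=.06,lid_lip=.112,lid_hinge=.112,dish=.06).items():
  for c in("scene","top"):
    k=nets.mark_of(c,n)
    if k: print(n,c,k[0]["conf"],at(c,k[0]["centre"],z))
print(telemetry.get_obs()["ee_pos"],telemetry.get_obs()["eef_rot"],telemetry.get_obs()["force"])
E
```

```text
mug scene 0.56 [0.6438 0.1865 0.06  ]
mug top 0.93 [0.6318 0.1675 0.06  ]
lid_lip scene 0.66 [ 0.5706 -0.0522  0.112 ]
lid_lip top 0.57 [ 0.5704 -0.0438  0.112 ]
lid_hinge scene 0.61 [ 0.5479 -0.1644  0.112 ]
lid_hinge top 0.71 [0.5855 0.4271 0.112 ]
dish scene 0.91 [ 0.5589 -0.1137  0.06  ]
dish top 0.89 [ 0.5594 -0.1157  0.06  ]
[0.3685 0.0825 0.2769] [-3.141   0.0002  1.3286] [-0.3106 -0.5169  0.5258]
```

View pics/2.png

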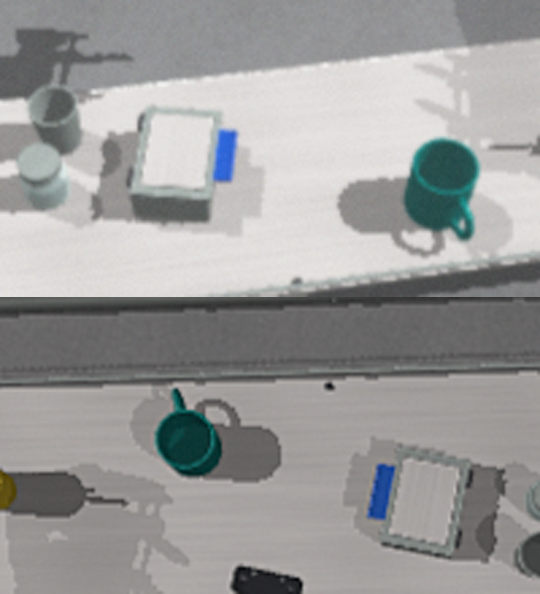

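The mug stands upright at about (0.638, 0.178), 0.31 m from the dish centre. The lid is shut and the dish hasn't moved. The tool can only point down, so I'll bring the open fingers down on either side of the lip and raise it by its side edges.

Emit:
{"method": "move_arm", "body": {
  "increments": [
    [-0.011, 0.0284, 0, 0],
    [-0.011, 0.0284, 0, 0],
    [-0.011, 0.0284, 0, 0],
    [-0.011, 0.0284, 0, 0],
    [-0.011, 0.0284, 0, 0],
    [-0.011, 0.0284, 0, 0],
    [-0.011, 0.0284, 0, 0],
    [-0.011, 0.0284, 0, 0],
    [0, 0, 0.03, 0],
    [0, 0, 0.04, 0],
    [0, 0, 0.04, 0],
    [0, 0, 0.025, 0],
    [0, 0, 0, 0],
    [0, 0, 0, 0]
  ],
  "grip": 1.0
}}

```text
time_s: 11.95
ee_pos: [0.5683, -0.0574, 0.1433]
eef_rot: [3.14, -0.0, 1.329]
force: [-0.3, -0.0, -0.2]
grip_width: 0.0942
grip_force: 0.0
```

```bash
python3 - <<'E'
from h import *
a=cams.camera("scene")[170:250,250:350]
cv2.imwrite("pics/3.png",cv2.resize(a,None,fx=7,fy=7,interpolation=cv2.INTER_CUBIC)); o=telemetry.get_obs();print(o["ee_pos"],o["eef_rot"])
p=np.array(o["ee_pos"]);yw=o["eef_rot"][2];y=np.array([np.sin(yw),-np.cos(yw),0])
for s in(-.047,.047): print((proj("scene",p+s*y)-[250,170])*7)
E
```

```text
[ 0.56835574 -0.05740306  0.14352725] [ 3.13970873e+00 -1.63175203e-04  1.32881586e+00]
[391.59351497 135.3512047 ]
[367.0520044  311.09606434]
```

View pics/3.png

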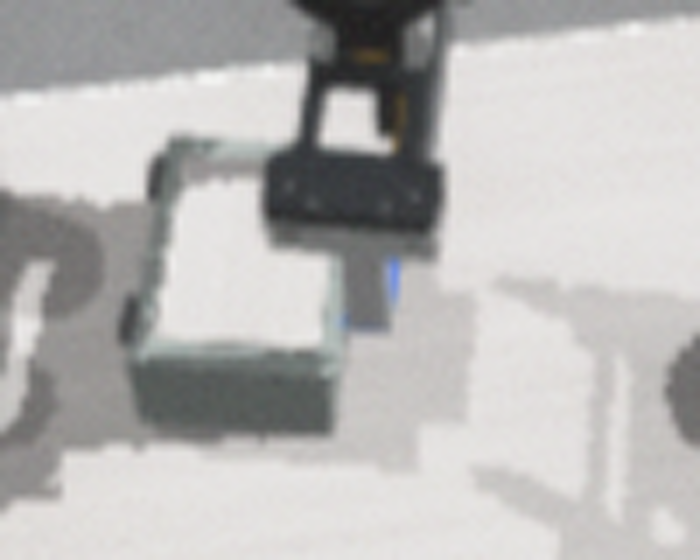

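The near finger is above the blue lip at about (370,330), clear of the dish wall at about x = 340. I go 3 mm further back, lower, and close gently on the lip's sides.

Emit:
{"method": "move_arm", "body": {
  "increments": [
    [-0.003, 0, 0.01, 0],
    [0, 0, 0.015, 0],
    [0, 0, 0.016, 0],
    [0, 0, 0, 0],
    [0, 0, 0, 0]
  ]
}}

```text
time_s: 12.62
ee_pos: [0.5672, -0.0602, 0.1013]
eef_rot: [3.141, -0.0, 1.329]
force: [-0.0, -0.0, 0.7]
grip_width: 0.094
grip_force: 0.0
```

Emit:
{"method": "move_arm", "body": {
  "increments": [
    [0, 0, 0, 0],
    [0, 0, 0, 0],
    [0, 0, 0, 0],
    [0, 0, 0, 0],
    [0, 0, 0, 0],
    [0, 0, 0, 0]
  ],
  "grip": 0.6,
  "force": 10
}}

```text
time_s: 13.38
ee_pos: [0.5672, -0.0602, 0.1014]
eef_rot: [3.141, -0.0, 1.329]
force: [2.4, 0.8, 3.3]
grip_width: 0.0699
grip_force: 10.0
```

Emit:
{"method": "move_arm", "body": {
  "increments": [
    [-0.0004, 0, -0.0096, 0],
    [-0.0013, 0, -0.0095, 0],
    [-0.0021, 0, -0.0094, 0],
    [-0.003, 0, -0.0092, 0],
    [-0.0038, 0, -0.0088, 0],
    [-0.0046, 0, -0.0085, 0],
    [0, 0, 0, 0]
  ]
}}

```text
time_s: 14.25
ee_pos: [0.5635, -0.0752, 0.1569]
eef_rot: [3.141, -0.0, 1.328]
force: [1.7, 0.2, 0.5]
grip_width: 0.0698
grip_force: 10.8
```

```bash
python3 - <<'E'
from h import *
a=cams.camera("scene")[150:250,220:350]
cv2.imwrite("pics/4.png",cv2.resize(a,None,fx=5,fy=5,interpolation=cv2.INTER_CUBIC)); o=telemetry.get_obs();print(o["ee_pos"],o["force"],o["grip_force"])
E
```

```text
[ 0.56354731 -0.07496765  0.1564635 ] [2.68596591 0.79991347 1.07086109] 10.73086908429616
```

View pics/4.png

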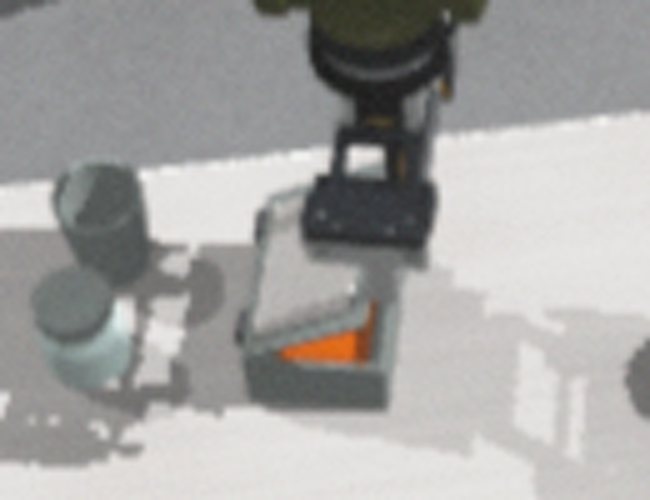

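The lid is up about 0.5 rad, with its orange inside showing at (330,345), and the dish hasn't moved. I continue along the arc.

Emit:
{"method": "move_arm", "body": {
  "increments": [
    [-0.0053, 0, -0.008, 0],
    [-0.006, 0, -0.0075, 0],
    [-0.0067, 0, -0.0069, 0],
    [-0.0073, 0, -0.0063, 0],
    [-0.0078, 0, -0.0056, 0],
    [-0.0083, 0, -0.0049, 0],
    [-0.0087, 0, -0.0042, 0],
    [-0.009, 0, -0.0034, 0],
    [-0.0093, 0, -0.0025, 0],
    [-0.0095, 0, -0.0017, 0],
    [-0.0096, 0, -0.0008, 0],
    [-0.0096, 0, 0, 0],
    [-0.0096, 0, 0.0009, 0],
    [-0.0095, 0, 0.0018, 0],
    [0, 0, 0, 0],
    [0, 0, 0, 0]
  ]
}}

```text
time_s: 16.3
ee_pos: [0.5355, -0.1877, 0.2053]
eef_rot: [-3.142, 0.0, 1.329]
force: [-1.3, 1.2, -5.6]
grip_width: 0.0699
grip_force: 10.0
```

```bash
python3 - <<'E'
from h import *
a=cams.camera("scene")[130:250,210:350]
cv2.imwrite("pics/5.png",cv2.resize(a,None,fx=4.5,fy=4.5,interpolation=cv2.INTER_CUBIC)); o=telemetry.get_obs();print(o["ee_pos"],o["force"],o["grip_force"])
E
```

```text
[ 0.53555775 -0.18764273  0.20531949] [ 1.69643943e-03  8.44989183e-01 -4.66896939e+00] 9.999841328244656
```

View pics/5.png

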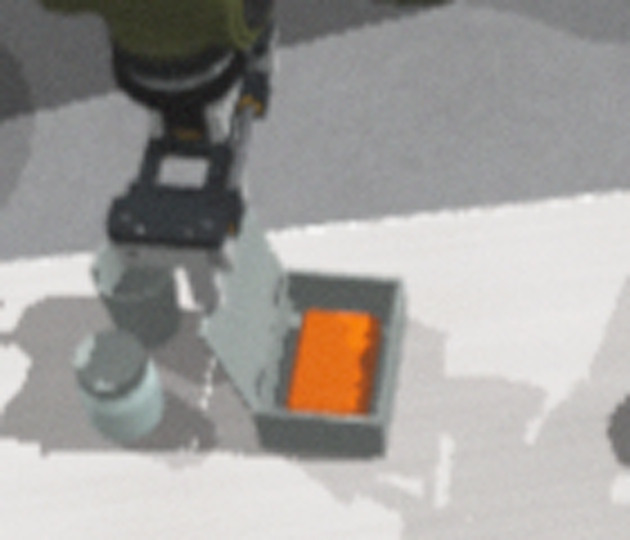

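The lid leans back beyond upright at about (245,330), and the dish, jar and tumbler are in place. Now I release and rise straight up.

Emit:
{"method": "move_arm", "body": {
  "increments": [
    [0, 0, 0, 0],
    [0, 0, 0, 0],
    [0, 0, 0, 0],
    [0, 0, 0, 0],
    [0, 0, 0, 0],
    [0, 0, -0.01, 0],
    [0, 0, -0.02, 0],
    [0, 0, -0.03, 0],
    [0, 0, -0.03, 0],
    [0, 0, -0.03, 0],
    [0, -0.03, -0.02, 0],
    [0, -0.05, 0, 0],
    [0, -0.05, 0, 0],
    [0, -0.05, 0, 0],
    [0, 0, 0, 0],
    [0, 0, 0, 0]
  ],
  "grip": 1.0
}}

```text
time_s: 18.35
ee_pos: [0.3612, -0.1448, 0.3459]
eef_rot: [3.14, 0.0, 1.329]
force: [0.1, 0.2, -0.4]
grip_width: 0.094
grip_force: 0.0
```

```bash
python3 - <<'E'
from h import *
a=cams.camera("scene")[130:260,200:400]
cv2.imwrite("pics/6.png",cv2.resize(a,None,fx=4,fy=4,interpolation=cv2.INTER_CUBIC)); o=telemetry.get_obs();print(o["ee_pos"],o["force"],o["grip_width"],o["time_s"])
for n,z in dict(mug=.06,dish=.06,jar=.06,tumbler=.06).items():
    k=nets.mark_of("scene",n); print(n,k and at("scene",k[0]["centre"],z))
E
```

```text
[ 0.36136804 -0.14486659  0.34551974] [-0.40001246  0.2492212   0.07790068] 0.09420693557800651 18.4
mug [0.64446598 0.18596999 0.06      ]
dish [ 0.54723291 -0.11811944  0.06      ]
jar [ 0.53977438 -0.28277438  0.06      ]
tumbler [ 0.47532785 -0.26139905  0.06      ]
```

View pics/6.png

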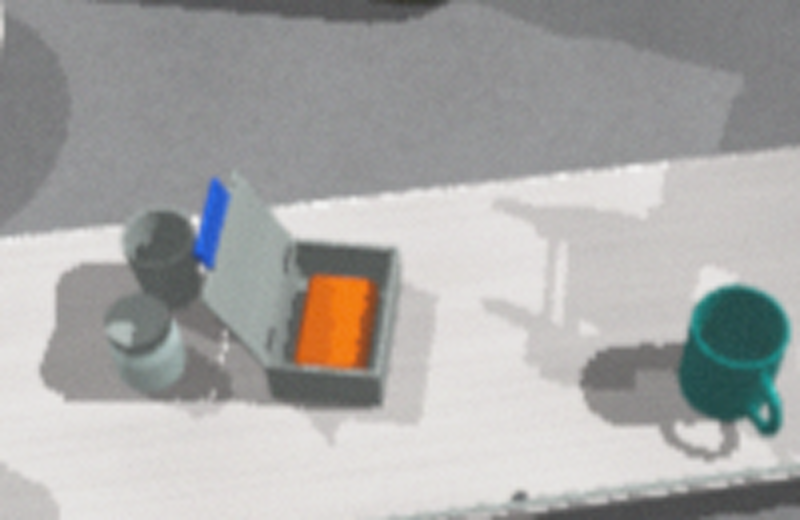

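The lid rests open with its lip at (212,222), the mug stands upright at (735,350), the jar and tumbler are in place, and the gripper is clear of everything.

```bash
python3 -c "
from station import hand_in
print(hand_in())"
```

```text
the job is handed in; nothing more can be done
None
```

I pushed the mug to about 31 cm from the dish's centre and flipped the lid, which now rests open by itself, then handed the job in (no verdict came back); because the tool could only point down, I lifted the lip by lightly pinching its two side edges instead of with a fingertip under it.

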